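# Load the drying shelf and start the fan

### The arm

A 6-joint arm with a two-finger parallel gripper is mounted at the origin on the work surface. World frame = base frame: x ahead of the robot, y to its left, z up, the work surface at z = 0. Lengths are in m, angles in rad, forces in N, time in s.
With the tool pointing down it reaches from about 0.3 to 0.875 m from the base axis. Payload 6.4 kg.
Tool frame: the origin (TCP) lies at the very end of the fingers, on their centre line; the grasp point (between the pads) lies 19 mm behind it; z points along the fingers, y is the line along which they close (so a half turn about z gives the same grasp; the last joint's range is limited). The gripper opens to 85 mm and grips with 20 to 120 N. Pads are 22 mm wide; open, the fingers measure 114 mm over their backs; the gripper's body (76 mm by 85 mm) begins 54 mm behind the grasp point. The pads swing forward as they close: fully open they stand 13 mm farther back than shut.
Start: joints at [-1.327, 0.181, 1.607, -0, 1.354, -0.206], TCP at [0.25, -0.518, 0.231] pointing down, gripper open.
Joint ranges: [-2.99, 2.99], [-0.89, 2.07], [0.3, 2.58], [-1.14, 4.28], [0, 2.63], [-3.12, 3.12]. Speed limits (rad/s): [2.57, 2.57, 3.01, 3.14, 3.14, 3.14].

### API

Orientations are given as a unit quaternion [w, x, y, z].
In Python, from bench import ctrl, camera, calibration, order, outline_of gives the robot as it stands.
- The arm moves only by the tool move_arm, never from a script. Its argument "series" is a list that holds one entry, the list of rows, each a list of 5 numbers: the opening, from 0 (shut) to 1 (fully open), then the shift along the tool's x, y, z in mm, then the turn about the tool's z in rad. A call has exactly 10 rows; each row is the pose to reach, as a shift and turn from the pose commanded when the call began, along the tool's axes at that moment; what a row does not reach only later rows make up. A row lasts 1/12 s, in which the tool goes at most 41.7 mm and 7.16 degrees, less where a joint would pass 70% of its speed; a pose out of reach is approached as far as the arm can. A call with a gripper value outside its range is refused whole. The fingers move at their own pace and stop on an object; the grip force is fixed at half the most. Time passes only in rows, so rows that repeat a pose let the fingers close, or fill a call up. It gives the time, the measured TCP pose, the force, the opening and the grip force at its end, in the units of the state.
- ctrl.get_obs(): the state, without advancing time (a new reading comes with each control period).
- camera(name): name is "scene" or "top"; returns (picture, depth): 480x640x3 uint8, blue, green, red; 480x640 float32, m along the optical axis (not along the pixel's ray), 0 where there is no reading.
- calibration(name): a dict with "intrinsics" (3x3 intrinsics, pixels), "rvec" (rotation vector, rad) and "tvec" (3), from world to camera coordinates, as OpenCV has them. Camera axes: x right, y down, z forward; pixel columns grow to the right and rows downward; lengths in m; the calibration is good to about 2 mm. A picture is of the moment at which its call begins. calibration takes no time and is no camera call.
- order.hand_in(): hands the job in; it is judged then, once.
Trained networks look in the newest picture that a camera, given by its name, has taken for a name from the list of things; names that differ only in an ending like _2 or _b are one class to them, and where a whole thing is asked for, a point or a joint stands for the part that bears it (a point fixed in the world has none). Each returns a list of dicts, best first, with "conf" (0 to 1); they miss things now and then, are a little off and sometimes report something else, mostly with a low value. They report only what shows in the picture. A call takes as long as a camera call. They do not tell look-alikes from the thing itself.
- outline_of(target, camera): "region" (480x640 bool, what is visible of it) and "bbox" ([centre column, centre row, width, height] in pixels, round what is visible of it).
The state is a dict: "time_s": time; "q": joint angles; "dq": joint speeds; "joint_efforts": joint torques, N m; "eef_pos": TCP position; "eef_rot": TCP orientation; "wrist_force": force on the tool from outside, world axes, zero at the start; "torque": the same for the moment, N m; "opening": opening from 0.0 (shut) to 1.0 (fully open); "grasp_force": force on a finger pad.
Only numpy, scipy, OpenCV 4.12 (cv2) and the standard library are available. Lean on these libraries where they do the work, as an engineer would, in place of code of your own. Each camera call takes 0.05 s, during which the arm holds its last target. There are 200 camera calls.

### The job

Load the low drying shelf with the pots that stand on the table: the tall tube vase goes on the back plank beside the vase already there, and the two handleless cups go on the front plank beside the cup already there, so that each plank carries one straight row along its middle, all upright, about 20 mm from neighbour to neighbour. The clay is fragile: set the pots down gently, and leave the pots already on the shelf and everything else where they are. Once the rows are complete, and not before, flip the fan's toggle switch over to its other side, away from the robot.

Things in the scene. Friction and masses are not known exactly. Their poses are not given: they have to be found in the camera images.
- shelf: Low drying shelf standing fixed on the table: two white-faced planks side by side on battens, a front plank nearer the robot and a back plank farther away, each 85 mm deep and 360 mm long, 40 mm of open gap between them, their tops 40 mm above the table. Origin: centre of its underside at table height; its x points from the front plank to the back plank, its y along the planks, z up. It stands turned by up to 0.2 rad.
- front_row (a point): Middle of the top face of the front plank (62.5 mm to -x of the shelf's origin, 40 mm up); axes as the shelf's. The row of cups runs through this point along y.
- back_row (a point): Middle of the top face of the back plank (62.5 mm to +x of the shelf's origin, 40 mm up); axes as the shelf's. The row of vases runs through this point along y.
- cup_on_shelf: The one cup that already stands on the front plank, on its middle line, anywhere along it up to 110 mm from the plank's centre: a plain unglazed terracotta-coloured clay cup without handle, open at the top, 85 mm high, 64 mm outside diameter (narrowing to 56 mm in the lowest 20 mm), wall 5 mm, about 0.22 kg. Its origin is the centre of its underside, z up along its axis; it is round, so its yaw means nothing.
- vase_on_shelf: The one vase that already stands on the back plank, on its middle line, anywhere along it up to 110 mm from the plank's centre: a plain unglazed terracotta-coloured clay tube vase, open at the top, 122 mm high, straight, 52 mm outside diameter, wall 5 mm, about 0.28 kg. Its origin is the centre of its underside, z up along its axis; it is round, so its yaw means nothing.
- cup_a: One of the two cups to load, standing upright on the table to the robot's right: a plain unglazed terracotta-coloured clay cup without handle, open at the top, 85 mm high, 64 mm outside diameter (narrowing to 56 mm in the lowest 20 mm), wall 5 mm, about 0.22 kg. Its origin is the centre of its underside, z up along its axis; it is round, so its yaw means nothing.
- cup_b: The other cup to load, the same as the first, standing upright on the table to the robot's right: a plain unglazed terracotta-coloured clay cup without handle, open at the top, 85 mm high, 64 mm outside diameter (narrowing to 56 mm in the lowest 20 mm), wall 5 mm, about 0.22 kg. Its origin is the centre of its underside, z up along its axis; it is round, so its yaw means nothing.
- vase: The vase to load, standing upright on the table to the robot's right: a plain unglazed terracotta-coloured clay tube vase, open at the top, 122 mm high, straight, 52 mm outside diameter, wall 5 mm, about 0.28 kg. Its origin is the centre of its underside, z up along its axis; it is round, so its yaw means nothing.
- switch_box: Fixed grey switch box of the drying fan, 100 mm (x) by 80 mm (y) by 60 mm high, with a steel bat toggle standing up out of the middle of its top; on the table either left in front of the shelf or right at the back. Origin: centre of its underside; x is the direction in which the bat is pushed to switch on, away from the robot (turned by up to 0.4 rad), z up.
- fan_toggle (a joint): The bat toggle of the fan: 0 rad = off, the bat leaning to the box's -x, towards the robot, 0.5 rad from upright; 1 rad = on, leaning 0.5 rad to +x. Its pivot line is the box's y axis through the middle of the box's top face, 60 mm above the table. It tips over its centre: it takes less than 1 N at the tip to push, and once well past upright (0.65 rad or more) falls over to the far end and stays.
- fan_toggle_tip (a point): Centre of the 20 mm ball at the tip of the bat, 65 mm from the pivot; the bat's rod is 12 mm thick; the ball is about 117 mm above the table when off or on, 125 mm when upright.
- lidded_jar: Bystander: squat round lidded clay jar, 100 mm diameter, 132 mm high, on the table, in whichever of its two places the switch box is not. Origin: centre of its underside.
- bowl: Bystander: clay bowl, 100 mm diameter, 45 mm high, between the robot and the shelf. Origin: centre of its underside.
- white_bowl: Bystander: white bowl, 130 mm diameter, 45 mm high, at the back. Origin: centre of its underside.
- spatula: Bystander: wooden-handled spatula about 180 mm long lying at the right of the pots. Origin: underside of its middle.
- bottle: Bystander: white plastic bottle, 70 mm diameter, 170 mm high, at the right. Origin: centre of its underside.
- rib: Bystander: small dark wooden forming block, 50 x 18 x 12 mm, lying among the pots to load. Origin: centre of its underside.
Not all that is in view belongs to the job. What is shaped like the vase but purple is not meant.

How it is judged:
By the outcome, as a careful person would: the job done as asked, in the order asked, and still so for the second after the job is handed in, with the robot touching nothing.
It also fails if it takes over 72 s, if anything falls off the work surface, if the arm or the gripper's body presses on something with over 40 N, if the wrist force passes 120 N, or if a joint passes its speed limit or range.

## Working session

There is one attempt and no reset: what is moved stays moved. The work goes in short steps, Python scripts to look and compute and a tool call to move; the robot and the scene stay as the last step left them, time stands still between calls to the robot, and variables do not carry over. Pictures are saved under pics/ and viewed, at most 10 in all, crops included, and the job is handed in when it is done.

Besides the shell and the picture viewer there is one more tool, called after ">>>" in YAML: its name, and indented under it one key for each argument. move_arm: Moves the arm, as the interface text tells. Its arguments: {"type":"object","properties":{"series":{"type":"array","items":{"type":"array","items":{"type":"array","items":{"type":"number"}}}}},"required":["series"]}

```bash
ls; mkdir -p pics
python3 - <<'E'
from bench import ctrl,camera,calibration
import cv2
for n in("scene","top"):
    p,d=camera(n); cv2.imwrite(f"pics/{n}0.png",p)
    c=calibration(n); R=cv2.Rodrigues(c["rvec"])[0]; print(n,-R.T@c["tvec"].ravel() if hasattr(c["tvec"],'ravel') else c, R[2])
print(ctrl.get_obs())
E
```

```text
pics
scene [ 1.27246551 -0.20093857  0.65673173] [-0.80799223  0.08852865 -0.58250428]
top [ 0.26181867 -0.08850408  1.70044591] [ 0.15430891 -0.00228265 -0.98802002]
{'time_s': 0.1, 'q': array([-1.32731163e+00,  1.81502935e-01,  1.60788873e+00,  9.33360106e-06,
        1.35381983e+00, -2.06240437e-01]), 'dq': array([ 0.00020162, -0.00115668, -0.00360807, -0.00106593,  0.00051631,
       -0.00019385]), 'joint_efforts': array([ 1.25044789e-04, -4.45877516e+01, -3.52235627e+01, -2.86225104e-04,
        4.14868453e-03,  4.38785861e-06]), 'eef_pos': array([ 0.2498902 , -0.51731113,  0.23046322]), 'eef_rot': array([-8.09360645e-04,  9.74824666e-01,  2.22971335e-01, -1.05164087e-05]), 'wrist_force': array([ 0.11494658, -0.08718357, -0.32898282]), 'torque': array([0.06118975, 0.07533221, 0.00856106]), 'grasp_force': 0.0, 'opening': 0.9987649576717548}
```

View pics/scene0.png

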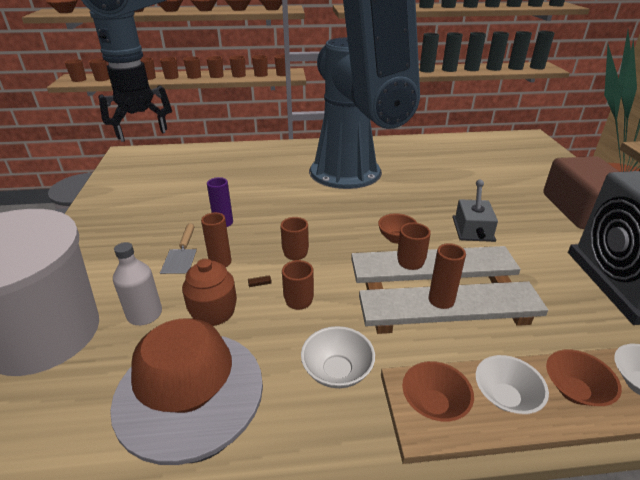

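View pics/top0.png

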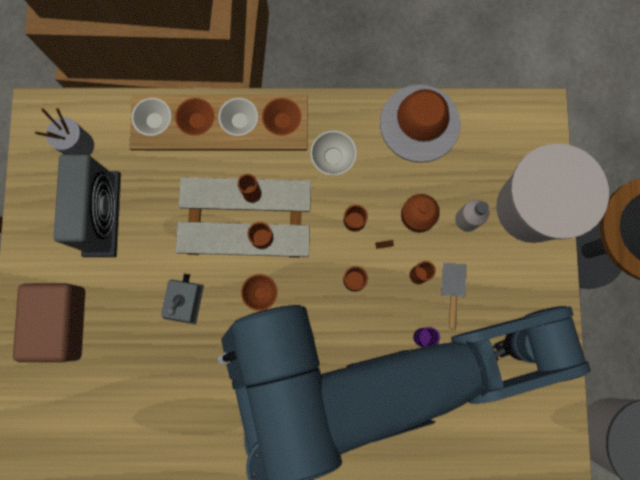

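The top view shows cups at (355,217) and (355,278), the vase at (423,272), and the purple decoy at (427,337). The shelf cup is at (260,235), the shelf vase at (249,187), and the switch box at (182,300), left in front of the shelf.

```bash
cat > h.py <<'E'
from bench import ctrl,camera,calibration,order,outline_of
import numpy as np,cv2
from scipy.optimize import least_squares
def cloud(n):
    p,d=camera(n); c=calibration(n); K=np.array(c["intrinsics"]); R=cv2.Rodrigues(np.array(c["rvec"]))[0]; t=np.array(c["tvec"]).ravel()
    v,u=np.mgrid[:480,:640]; P=np.stack([(u-K[0,2])/K[0,0]*d,(v-K[1,2])/K[1,1]*d,d],-1)
    W=(P-t)@R; W[d<=0]=np.nan
    return p,W
def ring(pts,c0,h,R,zb=0.):
    """fit rim of pot; pts Nx3"""
    c=np.array(c0,float)
    for _ in range(4):
        m=(np.abs(pts[:,2]-zb-h)<.007)&(np.hypot(*(pts[:,:2]-c).T)<R+.012)
        q=pts[m][:,:2]
        if len(q)<8: return c,len(q),None
        f=lambda c:(lambda r:np.clip(r-R,0,None)+np.clip(r-(R-.005),None,0))(np.hypot(*(q-c).T))
        s=least_squares(f,c,loss='soft_l1',f_scale=.002); c=s.x
    return c,len(q),float(np.sqrt(np.mean(f(c)**2)))
E
python3 - <<'E'
from h import *
C={n:cloud(n) for n in("top","scene")}
for n,(p,W) in C.items():
    for t in("cup_a","vase","shelf","switch_box","fan_toggle_tip","lidded_jar","bowl","rib","white_bowl"):
        for o in outline_of(t,n):
            if o["conf"]<.3: continue
            w=W[o["region"]]; w=w[~np.isnan(w[:,0])]
            top=w[w[:,2]>np.percentile(w[:,2],90)-.012]
            print(n,t,round(o["conf"],2),np.round(o["bbox"]),top.mean(0).round(3),np.percentile(w[:,2],95).round(3))
            if t=="shelf":
                a=w[np.abs(w[:,2]-.04)<.006]; r=cv2.minAreaRect((a[:,:2]*1000).astype(np.float32)); print(r)
            if t in("cup_a","vase"):
                h,R=(.085,.032) if t=="cup_a" else (.122,.026)
                zb=.04 if np.percentile(w[:,2],95)>h+.02 else 0
                print("   ring",ring(w,top.mean(0)[:2],h,R,zb),zb)
            if t=="switch_box":
                a=w[np.abs(w[:,2]-.06)<.006]; r=cv2.minAreaRect((a[:,:2]*1000).astype(np.float32)); print(r)
E
```

```text
top cup_a 0.92 [355. 279.  27.  23.] [ 0.412 -0.179  0.084] 0.088
   ring (array([ 0.41164547, -0.17890432]), 131, 0.00012268989038112779) 0
top cup_a 0.84 [354. 220.  26.  28.] [ 0.577 -0.18   0.083] 0.086
   ring (array([ 0.57639265, -0.18057256]), 131, 0.00019992547762742258) 0
top cup_a 0.44 [180. 301.  43.  53.] [0.353 0.284 0.065] 0.088
   ring (array([0.35498781, 0.25835679]), 15, 0.0005704484178035183) 0
top vase 0.94 [427. 337.  30.  20.] [ 0.262 -0.357  0.147] 0.125
   ring (array([ 0.25887257, -0.36258449]), 100, 0.00011612925837512591) 0
top vase 0.66 [422. 273.  21.  22.] [ 0.428 -0.356  0.121] 0.125
   ring (array([ 0.42734655, -0.3557136 ]), 115, 0.00012354550161169914) 0
top shelf 0.63 [245. 219. 135.  81.] [0.582 0.127 0.04 ] 0.046
((583.7687377929688, 123.1655044555664), (360.83746337890625, 211.3068084716797), 88.5934829711914)
top switch_box 0.8 [181. 301.  44.  52.] [0.353 0.284 0.065] 0.088
((353.4682312011719, 285.9286193847656), (82.06092071533203, 99.69287109375), 79.79084777832031)
top switch_box 0.5 [248. 189.  28.  25.] [0.646 0.1   0.16 ] 0.164
((641.7252
[... 1232 characters left out ...]
717041015625, 214.62579345703125), 88.32952880859375)
scene switch_box 0.68 [476. 210.  42.  67.] [0.362 0.282 0.066] 0.093
((356.37518310546875, 285.1463317871094), (80.69220733642578, 106.56993103027344), 80.15422821044922)
scene fan_toggle_tip 0.61 [480. 194.   4.  27.] [0.333 0.288 0.118] 0.123
scene lidded_jar 0.83 [211. 292.  56.  66.] [ 0.607 -0.355  0.112] 0.12
scene bowl 0.6 [399. 228.  41.  26.] [0.371 0.068 0.042] 0.045
scene rib 0.73 [397. 228.  35.  26.] [0.369 0.068 0.041] 0.045
scene rib 0.49 [260. 281.  28.  13.] [ 0.519 -0.264  0.009] 0.013
scene rib 0.4 [180. 249.  33.  52.] [ 0.351 -0.447  0.014] 0.018
scene white_bowl 0.9 [336. 359.  76.  62.] [ 0.757 -0.122  0.041] 0.045
```

```bash
cat >> h.py <<'E'
def pots(guess):
    C={n:cloud(n)[1].reshape(-1,3) for n in("top","scene")}
    for k,(c,h,R,zb) in guess.items():
        print(k,*[(n,r[0].round(4),r[1],r[2] and round(r[2],4)) for n,r in((n,ring(C[n],c,h,R,zb)) for n in C)])
V=(.122,.026);U=(.085,.032)
E
python3 - <<'E'
from h import *
pots({"cupS":((.522,.071),*U,.04),"vaseS":((.646,.1),*V,.04)})
E
```

```text
cupS ('top', array([0.5219, 0.0703]), 144, 0.0002) ('scene', array([0.5268, 0.0691]), 226, 0.0003)
vaseS ('top', array([0.6458, 0.1001]), 118, 0.0002) ('scene', array([0.6508, 0.0985]), 251, 0.0003)
```

>>> move_arm:
  series:
    - [[1,0,0,0,-0.12],[1,0,0,0,-0.24],[1,0,0,0,-0.36],[1,0,0,0,-0.48],[1,0,0,0,-0.6],[1,0,0,0,-0.72],[1,0,0,0,-0.84],[1,0,0,0,-0.96],[1,0,0,0,-1.08],[1,0,0,0,-1.121]]

```text
time_s: 2.03
eef_pos: [0.25, -0.5178, 0.2313]
eef_rot: [0.0, 0.705, 0.709, 0.0]
wrist_force: [-1.0, -0.8, 0.0]
opening: 0.996
grasp_force: 0.0
```

>>> move_arm:
  series:
    - [[1,27,30,0,0],[1,54,60,0,0],[1,81,90,0,0],[1,108,120,0,0],[1,135,150,0,0],[1,162,179,0,0.006],[1,162,179,15,0.006],[1,162,179,35,0.006],[1,162,179,60,0.006],[1,162,179,80,0.006]]

```text
time_s: 2.87
eef_pos: [0.4293, -0.3551, 0.1501]
eef_rot: [-0.0, 0.709, 0.705, -0.0]
wrist_force: [-0.7, -0.2, -0.2]
opening: 1.002
grasp_force: 0.0
```

Run:
```python
from h import *
for n in("top","scene"):
    p,W=cloud(n); w=W.reshape(-1,3); px=p.reshape(-1,3).astype(int)
    m=(abs(w[:,2]-.04)<.008)&(px.max(1)-px.min(1)<40)&(px.min(1)>90)&(abs(w[:,0]-.585)<.13)&(abs(w[:,1]-.122)<.2)
    q=w[m]; 
    for lo,hi in((.45,.585),(.585,.73)):
        s=q[(q[:,0]>lo)&(q[:,0]<hi)]
        for f in (np.min,np.max):
            E=np.array([(y,f(s[abs(s[:,1]-y)<.005,0])) for y in np.arange(-.03,.28,.01) if (abs(s[:,1]-y)<.005).sum()>5])
            a=np.polyfit(*E.T,1)
            for _ in range(4):
                r=E[:,1]-np.polyval(a,E[:,0]); k=abs(r)<max(.0015,np.median(abs(r))*1.5); a=np.polyfit(*E[k].T,1)
            print(n,f.__name__,"x(y=.122)",np.polyval(a,.122).round(4),"slope",a[0].round(4),k.sum(),len(E))
    print("y range",np.percentile(q[:,1],[.2,99.8]).round(4))
```

```text
top min x(y=.122) 0.4806 slope 0.0269 31 32
top max x(y=.122) 0.5634 slope 0.0259 22 32
top min x(y=.122) 0.6057 slope 0.0255 30 32
top max x(y=.122) 0.6882 slope 0.0306 24 32
y range [-0.0582  0.3029]
scene min x(y=.122) 0.4847 slope 0.0347 18 30
scene max x(y=.122) 0.5697 slope 0.0277 25 30
scene min x(y=.122) 0.6097 slope 0.0304 21 32
scene max x(y=.122) 0.6946 slope 0.0265 31 32
y range [-0.0592  0.3002]
```

>>> move_arm:
  series:
    - [[1,-1.3,0,20,-0.005],[1,-1.3,0,40,-0.005],[1,-1.3,0,60,-0.005],[1,-1.3,0,74,-0.005],[1,-1.3,0,79,-0.005],[0.6,-1.3,0,80,-0.005],[0.4,-1.3,0,80,-0.005],[0.3,-1.3,0,80,-0.005],[0.3,-1.3,0,80,-0.005],[0.3,-1.3,0,80,-0.005]]

```text
time_s: 3.8
eef_pos: [0.43, -0.3582, 0.0731]
eef_rot: [0.002, 0.707, 0.707, -0.0]
wrist_force: [1.3, -0.3, 5.4]
opening: 0.586
grasp_force: 63.1
```

>>> move_arm:
  series:
    - [[0.3,0,0,-8,0],[0.3,0,0,-25,0],[0.3,0,0,-45,0],[0.3,0,0,-65,0],[0.3,0,0,-85,0],[0.3,0,0,-105,0],[0.3,0,0,-120,0],[0.3,20,12,-125,0],[0.3,45,26,-125,0],[0.3,70,40,-125,0]]

```text
time_s: 4.63
eef_pos: [0.4689, -0.2866, 0.1969]
eef_rot: [0.0, 0.708, 0.706, -0.0]
wrist_force: [0.7, 1.1, -3.5]
opening: 0.585
grasp_force: 63.2
```

>>> move_arm:
  series:
    - [[0.3,32,18,0,0],[0.3,65,37,0,0],[0.3,98,56,0,0],[0.3,131,74,0,0],[0.3,164,93,0,0],[0.3,197,112,0,0],[0.3,230,130,0,0],[0.3,263,149,0,0],[0.3,292,165,0,0],[0.3,312,177,0,0]]

```text
time_s: 5.47
eef_pos: [0.6464, 0.028, 0.1959]
eef_rot: [-0.001, 0.707, 0.707, -0.0]
wrist_force: [0.5, -0.9, -3.9]
opening: 0.586
grasp_force: 63.2
```

Run:
```python
from h import *
p,W=cloud("scene"); cv2.imwrite("pics/s1.png",p[120:400,250:640])
print(ctrl.get_obs()["eef_pos"])
w=W.reshape(-1,3)
# side points of held vase below the fingers
for z0 in(.13,.14,.15,.16):
    m=(abs(w[:,2]-z0)<.006)&(np.hypot(w[:,0]-.65,w[:,1]-.03)<.04); q=w[m][:,:2]
    if len(q)<8: print(z0,len(q)); continue
    s=least_squares(lambda c:np.hypot(*(q-c).T)-.026,[.646,.028],loss='soft_l1',f_scale=.002); print(z0,s.x.round(4),len(q))
m=(np.hypot(w[:,0]-.65,w[:,1]-.03)<.03)&(w[:,2]>.06); print("minz",np.nanpercentile(w[m][:,2],[1,3,10]))
# same fit for shelf vase
m=(abs(w[:,2]-.1)<.02)&(np.hypot(w[:,0]-.65,w[:,1]-.1)<.04); q=w[m][:,:2]
print("vS",least_squares(lambda c:np.hypot(*(q-c).T)-.026,[.646,.1],loss='soft_l1',f_scale=.002).x)
```

```text
[0.64782517 0.03101213 0.19597156]
0.13 [0.6459 0.0289] 139
0.14 [0.646  0.0288] 138
0.15 [0.6458 0.0288] 147
0.16 [0.6458 0.0288] 150
minz [0.12564638 0.13131186 0.14908622]
vS [0.64908558 0.0990812 ]
```

View pics/s1.png

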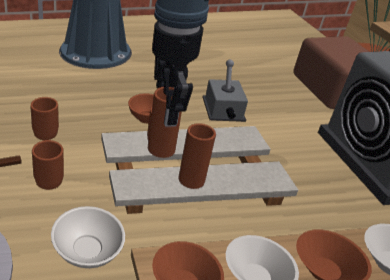

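```bash
cat >> h.py <<'E'
def side(w,c,R,z0,dz=.02):
    c=np.array(c)
    for _ in range(3):
        m=(abs(w[:,2]-z0)<dz)&(np.hypot(*(w[:,:2]-c).T)<R+.008); q=w[m][:,:2]
        c=least_squares(lambda c:np.hypot(*(q-c).T)-R,c,loss='soft_l1',f_scale=.002).x
    return c.round(4),len(q)
E
python3 - <<'E'
from h import *
w=cloud("scene")[1].reshape(-1,3); o=ctrl.get_obs()
print(o["eef_pos"],side(w,(.646,.029),.026,.145),side(w,(.649,.099),.026,.1))
w=cloud("top")[1].reshape(-1,3)
print(ctrl.get_obs()["eef_pos"],ring(w,(.646,.1),*V,.04)[0])
E
```

```text
[0.64678373 0.02862616 0.19580418] (array([0.6472, 0.032 ]), 493) (array([0.6492, 0.0991]), 455)
[0.64600968 0.02658899 0.19562315] [0.64557899 0.0998709 ]
```

>>> move_arm:
  series:
    - [[0.3,-0.6,0.4,10,0],[0.3,-1.2,0.8,22,0],[0.3,-2,1,34,0],[0.3,-2,1,46,0],[0.3,-2,1,56,0],[0.3,-2,1,64,0],[0.3,-2,1,70,0],[0.3,-2,1,73,0],[0.3,-2,1,74,0],[0.3,-2,1,74,0]]

```text
time_s: 6.45
eef_pos: [0.6476, 0.0227, 0.1224]
eef_rot: [0.0, 0.707, 0.707, 0.0]
wrist_force: [0.9, 0.7, -4.1]
opening: 0.584
grasp_force: 63.9
```

Run:
```python
from h import *
print(ctrl.get_obs()["eef_pos"])
w=cloud("scene")[1].reshape(-1,3); o=ctrl.get_obs()
print(o["eef_pos"],o["wrist_force"],side(w,(.646,.029),.026,.09),side(w,(.649,.099),.026,.1))
m=(np.hypot(w[:,0]-.625,w[:,1]-.03)<.06)&(w[:,2]>.03)
camera("scene");print(ctrl.get_obs()["eef_pos"])
```

```text
[0.64755173 0.02269388 0.12236201]
[0.64780089 0.02269298 0.12277567] [ 0.57407629 -0.238902   -3.40283641] (array([0.6469, 0.0234]), 431) (array([0.6492, 0.0991]), 458)
[0.64788822 0.02267507 0.12299019]
```

>>> move_arm:
  series:
    - [[0.3,2,0,0,0],[0.3,3.5,0,2,0],[0.3,3.5,0,4,0],[0.3,3.5,0,6,0],[0.3,3.5,0,7,0],[0.3,3.5,0,8,0],[0.3,3.5,0,8.5,0],[0.3,3.5,0,9,0],[0.3,3.5,0,9.5,0],[0.3,3.5,0,10,0]]

```text
time_s: 7.38
eef_pos: [0.6475, 0.0261, 0.1131]
eef_rot: [0.0, 0.707, 0.707, -0.0]
wrist_force: [-3.9, 0.9, 6.1]
opening: 0.583
grasp_force: 64.7
```

>>> move_arm:
  series:
    - [[0.56,0,0,0,0],[0.62,0,0,0,0],[0.7,0,0,0,0],[0.8,0,0,0,0],[0.8,0,0,0,0],[0.8,0,0,-8,0],[0.8,0,0,-22,0],[0.8,0,0,-45,0],[0.8,0,0,-75,0],[0.8,0,0,-105,0]]

```text
time_s: 8.22
eef_pos: [0.6472, 0.0262, 0.2194]
eef_rot: [0.0, 0.707, 0.707, -0.0]
wrist_force: [1.2, 0.1, 0.6]
opening: 0.804
grasp_force: 0.0
```

Run:
```python
from h import *
w=cloud("scene")[1].reshape(-1,3)
print(side(w,(.646,.026),.026,.1),side(w,(.649,.099),.026,.1),side(w,(.646,.026),.026,.06,.01),side(w,(.646,.026),.026,.14,.01),ring(w,(.646,.026),*V,.04))
print(ctrl.get_obs()["eef_pos"])
```

```text
(array([0.6473, 0.0269]), 452) (array([0.6493, 0.0991]), 458) (array([0.6473, 0.0269]), 209) (array([0.6492, 0.0263]), 380) (array([0.64887563, 0.02608946]), 258, 0.0003034308443160233)
[0.65086036 0.02582574 0.22773324]
```

Run:
```python
from h import *
w=cloud("scene")[1].reshape(-1,3)
for c,z in(((.579,-.182),.05),((.415,-.18),.05),((.525,.07),.09)): print(side(w,c,.032,z),ring(w,c,*U,z-.05)[0])
print(ctrl.get_obs()["eef_pos"])
```

```text
(array([ 0.5809, -0.182 ]), 686) [ 0.58116517 -0.18223832]
(array([ 0.4154, -0.1804]), 506) [ 0.41671192 -0.18000109]
(array([0.5293, 0.0688]), 269) [0.5265307  0.06884743]
[0.65127649 0.02572974 0.2259819 ]
```

>>> move_arm:
  series:
    - [[0.9,-20,-6,0,0],[1,-52,-17,0,0],[1,-86,-28,0,0],[1,-120,-40,0,0],[1,-154,-51,0,0],[1,-185,-61,0,0],[1,-202,-67,0,0],[1,-208,-69,15,0],[1,-208,-69,35,0],[1,-208,-69,60,0]]

```text
time_s: 9.15
eef_pos: [0.5794, -0.1836, 0.1595]
eef_rot: [0.003, 0.708, 0.706, 0.001]
wrist_force: [0.6, 0.2, -0.4]
opening: 0.997
grasp_force: 0.0
```

>>> move_arm:
  series:
    - [[1,1,0.5,25,0],[1,1,0.5,50,0],[1,1,0.5,75,0],[1,1,0.5,95,0],[1,1,0.5,108,0],[1,1,0.5,114,0],[0.7,1,0.5,115,0],[0.4,1,0.5,115,0],[0.4,1,0.5,115,0],[0.4,1,0.5,115,0]]

```text
time_s: 9.98
eef_pos: [0.5796, -0.1812, 0.0437]
eef_rot: [0.001, 0.707, 0.707, 0.0]
wrist_force: [0.9, -0.2, 1.5]
opening: 0.735
grasp_force: 66.1
```

>>> move_arm:
  series:
    - [[0.4,0,0,-8,0],[0.4,0,0,-25,0],[0.4,0,0,-45,0],[0.4,0,0,-65,0],[0.4,15,-5,-80,0],[0.4,38,-13,-85,0],[0.4,66,-22,-85,0],[0.4,94,-32,-85,0],[0.4,122,-42,-85,0],[0.4,146,-50,-85,0]]

```text
time_s: 10.82
eef_pos: [0.5279, -0.0331, 0.1281]
eef_rot: [0.0, 0.707, 0.707, 0.0]
wrist_force: [0.1, 1.6, -1.9]
opening: 0.734
grasp_force: 66.2
```

>>> move_arm:
  series:
    - [[0.4,13,-4,0,0],[0.4,19,-6.5,5,0],[0.4,20.5,-7,14,0],[0.4,20.5,-7,22,0],[0.4,20.5,-7,29,0],[0.4,20.5,-7,33,0],[0.4,20.5,-7,35,0],[0.4,20.5,-7,36,0],[0.4,20.5,-7,36,0],[0.4,20.5,-7,36,0]]

```text
time_s: 11.65
eef_pos: [0.5221, -0.0145, 0.0914]
eef_rot: [0.0, 0.708, 0.707, 0.0]
wrist_force: [-0.3, -0.5, -2.1]
opening: 0.732
grasp_force: 66.2
```

Run:
```python
from h import *
print(ctrl.get_obs()["eef_pos"])
p,W=cloud("scene");w=W.reshape(-1,3);cv2.imwrite("pics/s2.png",p[120:400,250:640])
print(side(w,(.522,-.015),.032,.1,.012),side(w,(.525,.07),.032,.1,.012),ring(w,(.525,-.015),.093,.032,.04),ring(w,(.525,.07),*U,.04))
w=cloud("top")[1].reshape(-1,3)
print(ring(w,(.525,-.015),.093,.032,.04),ring(w,(.525,.07),*U,.04))
print(ctrl.get_obs()["eef_pos"])
```

```text
[ 0.52212834 -0.01452789  0.09143574]
(array([ 0.5231, -0.0145]), 265) (array([0.5289, 0.0681]), 316) (array([ 0.52419621, -0.01648024]), 147, 0.003555138338654748) (array([0.52661139, 0.06931976]), 238, 0.0003499250612475613)
(array([ 0.525, -0.015]), 2, None) (array([0.52188627, 0.07097335]), 54, 0.0001186252147894506)
[ 0.52219706 -0.01440862  0.09165091]
```

View pics/s2.png

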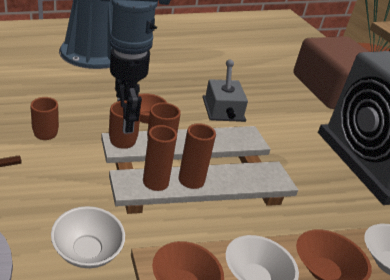

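>>> move_arm:
  series:
    - [[0.4,0,0,2,0],[0.4,0,0,4,0],[0.4,0,0,5.5,0],[0.4,0,0,6.5,0],[0.4,0,0,7,0],[0.4,0,0,7.5,0],[0.4,0,0,8,0],[0.4,0,0,8.3,0],[0.4,0,0,8.6,0],[0.4,0,0,8.6,0]]

```text
time_s: 12.58
eef_pos: [0.522, -0.0143, 0.0835]
eef_rot: [0.0, 0.707, 0.707, -0.0]
wrist_force: [-3.2, -0.5, 6.6]
opening: 0.74
grasp_force: 66.6
```

>>> move_arm:
  series:
    - [[0.72,0,0,0,0],[0.78,0,0,0,0],[0.88,0,0,0,0],[0.95,0,0,0,0],[0.95,0,0,0,0],[0.95,0,0,-8,0],[0.95,0,0,-22,0],[0.95,0,0,-45,0],[0.95,0,0,-75,0],[0.95,0,0,-105,0]]

```text
time_s: 13.42
eef_pos: [0.5213, -0.014, 0.1888]
eef_rot: [-0.001, 0.707, 0.707, -0.0]
wrist_force: [1.7, -0.0, 0.0]
opening: 0.951
grasp_force: 0.0
```

Run:
```python
from h import *
w=cloud("scene")[1].reshape(-1,3)
print(ring(w,(.525,-.015),*U,.04),ring(w,(.525,.07),*U,.04))
print(side(w,(.415,-.18),.032,.05),ring(w,(.415,-.18),*U,0)[0])
print(ctrl.get_obs()["eef_pos"])
```

```text
(array([ 0.52376789, -0.0150979 ]), 242, 0.0003489986613918468) (array([0.52687127, 0.06860296]), 229, 0.0003570556699345574)
(array([ 0.4154, -0.1804]), 496) [ 0.416415   -0.18033846]
[ 0.52517588 -0.01488716  0.19589989]
```

>>> move_arm:
  series:
    - [[1,-15,-10,0,0],[1,-45,-29,0,0],[1,-77,-50,0,0],[1,-109,-70,0,0],[1,-139,-90,0,0],[1,-158,-102,0,0],[1,-166,-107,8,0],[1,-166,-107,25,0],[1,-166,-107,45,0],[1,-166,-107,60,0]]

```text
time_s: 14.3
eef_pos: [0.4145, -0.1798, 0.1265]
eef_rot: [-0.0, 0.708, 0.706, 0.0]
wrist_force: [-0.5, 0.5, -0.1]
opening: 0.998
grasp_force: 0.0
```

>>> move_arm:
  series:
    - [[1,0,0,20,0],[1,0,0,45,0],[1,0,0,65,0],[1,0,0,78,0],[1,0,0,84,0],[1,0,0,85,0],[0.7,0,0,85,0],[0.4,0,0,85,0],[0.4,0,0,85,0],[0.4,0,0,85,0]]

```text
time_s: 15.13
eef_pos: [0.4154, -0.1805, 0.0442]
eef_rot: [0.001, 0.707, 0.707, 0.0]
wrist_force: [-2.2, 2.4, 5.8]
opening: 0.739
grasp_force: 65.5
```

>>> move_arm:
  series:
    - [[0.4,0,0,-8,0],[0.4,0,0,-28,0],[0.4,0,0,-55,0],[0.4,0,0,-85,0],[0.4,0,0,-115,0],[0.4,5,0,-140,0],[0.4,25,0,-155,0],[0.4,55,5,-155,0],[0.4,88,10,-155,0],[0.4,122,18,-155,0]]

```text
time_s: 15.97
eef_pos: [0.4327, -0.0573, 0.199]
eef_rot: [0.001, 0.708, 0.706, 0.0]
wrist_force: [0.7, -0.1, -2.9]
opening: 0.74
grasp_force: 66.7
```

>>> move_arm:
  series:
    - [[0.4,34,12,0,0],[0.4,68,26,0,0],[0.4,102,41,0,0],[0.4,136,58,0,0],[0.4,168,74,0,0],[0.4,194,86,0,0],[0.4,207,92,0,0],[0.4,211,94,0,0],[0.4,211,94,8,0],[0.4,211,94,20,0]]

```text
time_s: 16.8
eef_pos: [0.5275, 0.152, 0.1783]
eef_rot: [0.001, 0.707, 0.707, 0.001]
wrist_force: [-0.5, -0.3, -3.1]
opening: 0.734
grasp_force: 66.8
```

>>> move_arm:
  series:
    - [[0.4,0,0,18,0],[0.4,0,0,38,0],[0.4,0,0,56,0],[0.4,0,0,70,0],[0.4,0,0,79,0],[0.4,0,0,84,0],[0.4,0,0,86,0],[0.4,0,0,87,0],[0.4,0,0,87,0],[0.4,0,0,87,0]]

```text
time_s: 17.63
eef_pos: [0.5277, 0.1527, 0.0916]
eef_rot: [0.001, 0.707, 0.707, 0.001]
wrist_force: [-0.4, 0.3, -1.8]
opening: 0.738
grasp_force: 66.8
```

Run:
```python
from h import *
p,W=cloud("scene");w=W.reshape(-1,3);o=ctrl.get_obs();print(o["eef_pos"],o["wrist_force"])
z=o["eef_pos"][2]-.0442+.0
print(z,side(w,(.527,.152),.032,z+.05,.012),ring(w,(.528,.152),.085,.032,z))
for c in((.525,.07),(.525,-.015)):print(side(w,c,.032,.09),ring(w,c,*U,.04)[0])
```

```text
[0.527657   0.15282918 0.09156331] [-0.70539305  0.03401515 -1.91219202]
0.04736330796410325 (array([0.5306, 0.1533]), 136) (array([0.52824059, 0.15105086]), 186, 0.0038855277486630484)
(array([0.529 , 0.0684]), 293) [0.52657687 0.06887544]
(array([ 0.5229, -0.0155]), 622) [ 0.52384901 -0.01509852]
```

Aligned; lower and release.

>>> move_arm:
  series:
    - [[0.4,0,0,2,0],[0.4,0,0,4,0],[0.4,0,0,5.5,0],[0.4,0,0,6.3,0],[0.4,0,0,6.8,0],[0.4,0,0,7.3,0],[0.4,0,0,7.7,0],[0.4,0,0,8,0],[0.4,0,0,8.2,0],[0.4,0,0,8.2,0]]

```text
time_s: 18.52
eef_pos: [0.5269, 0.1529, 0.0842]
eef_rot: [-0.0, 0.707, 0.707, -0.0]
wrist_force: [-7.2, -0.7, 13.9]
opening: 0.739
grasp_force: 68.0
```

>>> move_arm:
  series:
    - [[0.72,0,0,-0.5,0],[0.78,0,0,-0.5,0],[0.88,0,0,-0.5,0],[0.95,0,0,-0.5,0],[0.95,0,0,-0.5,0],[0.95,0,0,-8,0],[0.95,0,0,-22,0],[0.95,0,0,-45,0],[0.95,0,0,-80,0],[0.95,0,0,-120,0]]

```text
time_s: 19.35
eef_pos: [0.5255, 0.1526, 0.2023]
eef_rot: [-0.001, 0.707, 0.707, -0.002]
wrist_force: [0.3, 0.4, 0.3]
opening: 0.954
grasp_force: 0.0
```

>>> move_arm:
  series:
    - [[0.5,0,-20,-10,0],[0,0,-50,-10,0],[0,0,-85,-10,0],[0,0,-120,-10,0],[0,0,-155,-10,0],[0,0,-190,-10,0],[0,0,-220,-10,0],[0,0,-240,-10,0],[0,0,-240,-10,0],[0,0,-240,-10,0]]

```text
time_s: 20.18
eef_pos: [0.2871, 0.1532, 0.2132]
eef_rot: [0.001, 0.707, 0.707, 0.001]
wrist_force: [0.5, -0.6, -0.0]
opening: -0.003
grasp_force: 0.0
```

Run:
```python
from h import *
p,W=cloud("scene");w=W.reshape(-1,3);cv2.imwrite("pics/s3.png",p)
for c in((.529,.152),(.525,.07),(.525,-.015)):print(ring(w,c,*U,.04)[0])
for c in((.649,.1),(.649,.026)):print(ring(w,c,*V,.04)[0])
o=outline_of("switch_box","scene")[0]; print(o["conf"],o["bbox"])
def ball(w):
    m=(w[:,2]>.09)&(w[:,2]<.14)&(np.hypot(w[:,0]-.33,w[:,1]-.288)<.035); q=w[m]; m2=q[:,2]>.109
    print(len(q),q[m2].mean(0)); 
    s=least_squares(lambda c:np.linalg.norm(q[m2]-c,axis=1)-.01,[.325,.289,.117],loss='soft_l1',f_scale=.002); print("ball",s.x)
ball(w)
p,W=cloud("top");ball(W.reshape(-1,3));print(ctrl.get_obs()["eef_pos"])
```

```text
[0.52792018 0.15223962]
[0.52659341 0.06913243]
[ 0.52354801 -0.01512943]
[0.65073329 0.09826976]
[0.64890125 0.02627698]
0.93 [476.0, 210.2, 43.3, 61.5]
98 [0.33220157 0.28841881 0.1181374 ]
ball [0.32738837 0.29082886 0.11523965]
1 [nan nan nan]
ball [0.325 0.289 0.117]
[0.28806092 0.15299327 0.21301628]<stdin>:8: RuntimeWarning: Mean of empty slice.
  ret = um.true_divide(
```

View pics/s3.png

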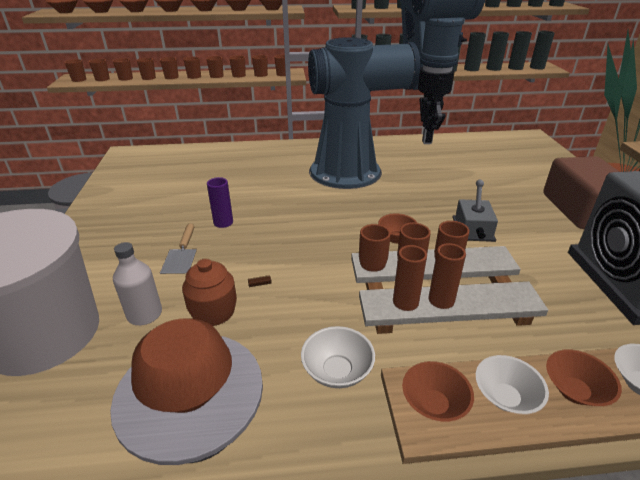

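>>> move_arm:
  series:
    - [[0,25,-2,0,0.06],[0,58,-5,0,0.12],[0,92,-8,0,0.175],[0,124,-10,0,0.175],[0,142,-11,0,0.175],[0,147,-11,20,0.175],[0,147,-11,45,0.175],[0,147,-11,75,0.175],[0,147,-11,98,0.175],[0,147,-11,110,0.175]]

```text
time_s: 21.17
eef_pos: [0.2751, 0.2993, 0.0992]
eef_rot: [-0.0, 0.767, 0.642, -0.003]
wrist_force: [0.7, -0.1, 0.3]
opening: -0.003
grasp_force: 0.0
```

Run:
```python
from h import *
p,W=cloud("scene");cv2.imwrite("pics/s4.png",cv2.resize(p[100:260,400:560],None,fx=3,fy=3))
o=ctrl.get_obs();print(o["eef_pos"],o["eef_rot"])
```

```text
[0.27440589 0.29867686 0.09810113] [-5.81852843e-04  7.66684169e-01  6.42013683e-01 -3.67123046e-03]
```

View pics/s4.png

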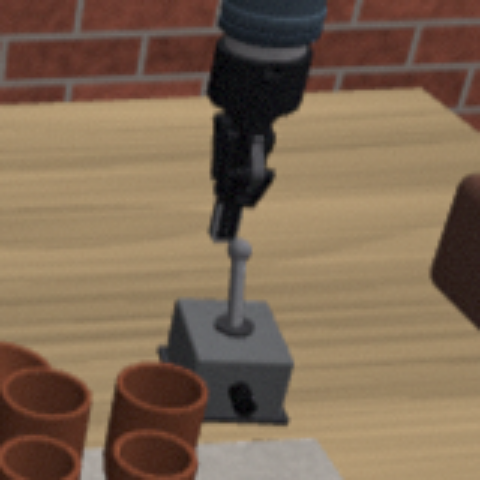

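>>> move_arm:
  series:
    - [[0,0,8,-2,0],[0,0,16,-3,0],[0,0,24,-4,0],[0,0,32,-4,0],[0,0,40,-4,0],[0,0,48,-4,0],[0,0,56,-4,0],[0,0,64,-4,0],[0,0,72,-4,0],[0,0,78,-4,0]]

```text
time_s: 22.05
eef_pos: [0.354, 0.2862, 0.1065]
eef_rot: [0.0, 0.767, 0.642, 0.0]
wrist_force: [0.9, 0.7, 0.3]
opening: -0.001
grasp_force: 0.0
```

>>> move_arm:
  series:
    - [[0,0,0,0,0],[0,0,-10,0,0],[0,0,-30,0,0],[0,0,-60,-10,0],[0,0,-80,-40,0],[0,0,-80,-70,0],[0,0,-80,-100,0],[0,0,-80,-120,0],[0,0,-80,-120,0],[0,0,-80,-120,0]]

```text
time_s: 22.88
eef_pos: [0.2738, 0.3009, 0.2273]
eef_rot: [0.0, 0.766, 0.643, 0.001]
wrist_force: [0.3, -0.5, -0.8]
opening: 0.004
grasp_force: 0.0
```

Run:
```python
from h import *
p,W=cloud("scene");w=W.reshape(-1,3);cv2.imwrite("pics/s5.png",p[120:400,300:640])
m=(w[:,2]>.105)&(w[:,2]<.14)&(np.hypot(w[:,0]-.355,w[:,1]-.286)<.06);print(w[m].mean(0))
for c in((.529,.152),(.525,.07),(.525,-.015)):print(ring(w,c,*U,.04)[0])
for c in((.649,.1),(.649,.026)):print(ring(w,c,*V,.04)[0])
```

```text
[0.39320388 0.2775529  0.11855797]
[0.52774804 0.15245991]
[0.52643204 0.0689299 ]
[ 0.5236915  -0.01559755]
[0.65067762 0.09857125]
[0.64878309 0.02624375]
```

View pics/s5.png

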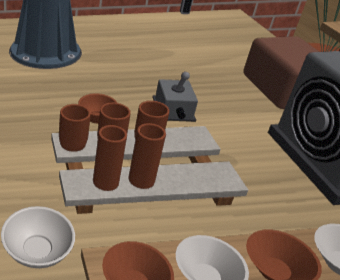

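The picture shows both rows standing (cups about (75,128), (115,120) and (152,115); vases about (110,158) and (148,155)). The bat at (185,80) now leans away from the robot.

```bash
python3 -c "
from bench import order; print(order.hand_in())"
```

```text
the job is handed in; nothing more can be done
None
```

The job is handed in: the vase and both cups are on the shelf, upright in straight rows with about 20 mm gaps, and the fan toggle was flipped last, after about 23 s on the robot's clock.

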